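# Load the nail printer and raise its rest five clicks

## Task

Load the nail printer: pick up the grey nail-tip carrier and set it upright and right down in the pocket of the printer's aluminium rest, let go of it, and then raise the rest by turning the printer's black bar knob clockwise by exactly five clicks, counting them by feel because the knob has a lot of worn free play. Never turn it past the fifth click, squeeze the knob only lightly, let go of it at the end, and leave the other things on the desk where they are.

Things in the scene. Friction and masses are not known exactly. Their poses are not given: they have to be found in the camera images.
- carrier: Nail-tip carrier, about 90 g, loose and upright on the desk: grey foot 56 (x) x 40 (y) x 12 mm; on its middle a grip post 30 (x) x 14 (y) mm from 12 to 48 mm above the underside; a pale nail tip (14 mm round, 26 mm along x) on top, top at 59 mm. Origin: centre of the underside, z up, x along the foot. Grip it across the post, fingertips just above the foot.
- rest_seat (a point): Centre of the pocket floor in the printer's aluminium rest, 62 mm above the desk at first; z up, x along the pocket's long side. The pocket is 59 (x) x 43 (y) mm inside (1.5 mm of room on every side of the carrier's foot), walls 5 mm thick and 9 mm high; the casing round it is 55 mm high. The carrier may go in either way round.
- knob_grip (a point): On the axis of the printer's black knob, about 88 mm above the desk: the height to grip. z up (the axis is vertical), x along the knob's bar. The bar is 44 (x) x 14 (y) mm and reaches 12 mm above and 22 mm below this point, on a round disc of 24 mm radius. Turns with the knob.
- knob: The same knob; origin on its axis at its underside, axes as knob_grip. It shows the knob's own angle, not the click mechanism's: between the two is a worn free play of 0.7 rad in all. At the start 0.05 to 0.65 rad of it (not known) is left clockwise before the knob bites. In the play it turns almost freely (0.01 N m). Delicate: grip it with 25 N at most (60 N, both fingers added).
- knob_axis (a point): Fixed point on the casing, on the knob's axis. Clockwise (from above) lifts. At each click the knob bites and holds until the torque reaches about 0.25 N m (0.15 to 0.35), then gives way; 0.15 rad past the bite the mechanism snaps ahead into its next notch (let go sooner, it falls back) and stays there. The next bite comes 0.30 rad after the last. Turned back, it clicks down.
- rest (a joint): Height of the rest above its starting notch, in m: 0 at the start, 0.0001 (0.1 mm) more for each click clockwise, so 0.0005 after five. The reading's noise is two to three times a click.
- printer: The nail printer, fixed, of white plastic: a casing 160 (x) x 280 (y) x 55 mm, and along its far (+x) edge the parked print head, 60 mm deep (from x = 82 to 142 mm) and 90 mm high. Origin: centre of the casing's underside; z up. The knob's axis is at x = -5, y = -80 mm, the pocket's centre at x = -5, y = +75 mm.
- polish1: Bystander: small polish bottle, 28 mm round, 75 mm high.
- polish2: Bystander: small polish bottle, 28 mm round, 75 mm high.
- polish3: Bystander: small polish bottle, 28 mm round, 75 mm high.
- buffer: Bystander: white buffing block, 95 x 28 x 26 mm, lying.
- file: Bystander: flat grey nail file, 170 x 26 x 5 mm, lying.
- cup: Bystander: paper coffee cup with a black lid, 88 mm round, 120 mm high.
- cream: Bystander: white cream jar, 52 mm round, 50 mm high.
- brush: Bystander: wooden brush 160 mm long, lying.
Not all that is in view belongs to the job. Leave any purple look-alike of the carrier alone.

How it is judged:
By the outcome, as a careful person would: the job done as asked, in the order asked, and still so for the second after the job is handed in, with the robot touching nothing.
It also fails if it takes over 72 s, if anything falls off the work surface, if the arm or the gripper's body presses on something with over 40 N, if the wrist force passes 120 N, or if a joint passes its speed limit or range.

## Robot

A 7-joint arm with a two-finger parallel gripper is mounted at the origin on the work surface. World frame = base frame: x ahead of the robot, y to its left, z up, the work surface at z = 0. Lengths are in m, angles in degrees, forces in N, time in s.
With the tool pointing down it reaches from about 0.35 to 0.775 m from the base axis. Payload 3.1 kg.
Tool frame: the origin (TCP) lies on the centre line of the jaws, within the pads' length; the fingertips stand 17 mm ahead of it and the grasp point (between the pads) lies 2 mm behind it (robot.tip_reach is the distance from the TCP to the fingertips, in m); z points along the fingers, y is the line along which they close (so a half turn about z gives the same grasp; the last joint's range is limited). The gripper opens to 85 mm and grips with 20 to 120 N. Pads are 22 mm wide; open, the fingers measure 114 mm over their backs; the gripper's body (76 mm by 85 mm) begins 54 mm behind the grasp point. The pads swing forward as they close: fully open they stand 13 mm farther back than shut.
Start: joints at [-77.79, 17.813, 0.802, 86.603, -0.252, 75.585, -1.558], TCP at [0.139, 0.532, 0.248] pointing down, gripper open.
Joint ranges: [-154.91, 154.91], [-16.99, 109.72], [-72.82, 74.43], [7.12, 147.25], [-82.49, 262.49], [11.32, 116.49], [-174.64, 174.64]. Speed limits (degrees/s): [159.86, 159.86, 180, 180, 180, 180, 180].

## Interface

Orientations are given as [roll, pitch, yaw] about the fixed x, y, z axes, in that order (R = Rz(yaw) Ry(pitch) Rx(roll)).
In Python, from station import robot, fingers, vision, workorder, recognise gives the robot as it stands. Calls block until the motion is done:
- robot.move_to(position, orientation): joint-space move of the TCP to a pose.
- robot.line_to(position, orientation=None, velocity=0.15, f_stop=None): straight line of the TCP; orientation=None keeps the orientation; velocity is the mean speed in m/s. With f_stop (N) it stops when the force on the tool has changed by that much, and returns True; else False.
- robot.move_j(angles): joint-space move.
- fingers.gripper_to(opening, force=None): opening from 0.0 (shut) to 1.0 (fully open); force is the grip in N (None keeps the last); returns when the fingers have stopped.
- robot.pause(seconds).
- robot.inverse_kinematics(position, orientation): joint angles nearest the present ones, or None.
- vision.grab_frame(name): name is "scene" or "top"; returns the picture (384x512x3 uint8, red, green, blue); there is no depth.
- vision.calibration(name): a dict with "mtx" (3x3 intrinsics, pixels), "extrinsics" (4x4, takes a point from world to camera coordinates). Camera axes: x right, y up, looking along -z (the intrinsics and any distortion apply to the point x, -y, -z); pixel columns grow to the right and rows downward; lengths in m; the calibration is good to about 2 mm. A picture is of the moment at which its call begins. calibration takes no time and is no camera call.
A pose or a line that the arm cannot do raises robot.PlanningError and nothing moves.
- workorder.close_job(): hands the job in; it is judged then, once.
Trained networks look in the newest picture that a camera, given by its name, has taken for a name from the list of things; names that differ only in an ending like _2 or _b are one class to them, and where a whole thing is asked for, a point or a joint stands for the part that bears it (a point fixed in the world has none). Each returns a list of dicts, best first, with "p" (0 to 1); they miss things now and then, are a little off and sometimes report something else, mostly with a low value. They report only what shows in the picture. A call takes as long as a camera call. They do not tell look-alikes from the thing itself.
- recognise(label, camera): "rect" ([centre column, centre row, width, height] in pixels, round what is visible of it).
Readings, each from a call of its own:
- robot.current_time_s(): time.
- robot.current_joint_positions(): joint angles.
- robot.current_dq(): joint speeds.
- robot.current_joint_torque(): joint torques, N m.
- robot.current_tool_pos(): TCP position.
- robot.current_eef_rot(): TCP orientation.
- robot.current_contact_force(): force on the tool from outside, world axes, zero at the start.
- robot.current_torque(): the same for the moment, N m.
- robot.current_finger_gap(): opening from 0.0 (shut) to 1.0 (fully open).
- robot.current_gripper_force(): force on a finger pad.
Only numpy, scipy, OpenCV 4.12 (cv2) and the standard library are available. Lean on these libraries where they do the work, as an engineer would, in place of code of your own. Each camera call takes 0.05 s, during which the arm holds its last target. There are 200 camera calls.

## Working session

There is one attempt and no reset: what is moved stays moved. The work goes in short steps, each a Python script; the robot and the scene stay as the last script left them, time stands still between calls to the robot, and variables do not carry over. Pictures are saved under pics/ and viewed, at most 10 in all, crops included, and the job is handed in when it is done.

```bash
mkdir -p pics; ls
python3 - <<'E'
from station import robot, fingers, vision, workorder, recognise
import cv2,numpy as np
for c in ("scene","top"):
    im=vision.grab_frame(c); cv2.imwrite(f"pics/{c}0.png",im[:,:,::-1])
    k=vision.calibration(c); print(c,k)
    for l in ("carrier","printer","knob","rest","polish1"):
        print(l,[(np.round(d["rect"]),round(d["p"],2)) for d in recognise(l,c)][:4])
print(robot.current_time_s(),robot.current_eef_rot(),robot.tip_reach)
E
```

```text
pics
scene {'mtx': array([[420.27345573,   0.        , 258.42410434],
       [  0.        , 420.27345573, 199.36583073],
       [  0.        ,   0.        ,   1.        ]]), 'extrinsics': array([[ 0.13235752,  0.9911245 ,  0.01239786, -0.06445966],
       [-0.6805367 ,  0.08177259,  0.72813669,  0.30988957],
       [ 0.72066031, -0.10481157,  0.68531982, -1.63531611],
       [ 0.        ,  0.        ,  0.        ,  1.        ]])}
carrier [(array([364., 211.,  21.,  19.]), 0.76), (array([310., 211.,  20.,  25.]), 0.7), (array([344., 190.,  18.,  21.]), 0.67), (array([331., 164.,  20.,  22.]), 0.49)]
printer [(array([215., 228., 108.,  79.]), 0.89)]
knob [(array([183., 205.,  20.,  23.]), 0.48)]
rest [(array([235., 206.,  21.,  20.]), 0.63)]
polish1 [(array([135., 199.,  10.,  22.]), 0.68), (array([116., 220.,  10.,  21.]), 0.63), (array([ 98., 247.,  17.,  20.]), 0.46)]
top {'mtx': array([[396.30998519,   0.        , 251.98848688],
       [  0.        , 396.30998519, 187.04927077],
       [  0.        ,   0.        ,   1.        ]]), 'extrinsics': array([[ 0.01974719, -0.99976652,  0.00877264, -0.01689186],
       [ 0.99210334,  0.02068132,  0.12370632, -0.53231312],
       [-0.12385886,  0.00626052,  0.9922801 , -1.30985085],
       [ 0.        ,  0.        ,  0.        ,  1.        ]])}
carrier [(array([160., 179.,  17.,  11.]), 0.77), (array([172., 243.,  16.,  17.]), 0.6), (array([208., 186.,  22.,  13.]), 0.51), (array([174., 204.,  15.,  16.]), 0.49)]
printer [(array([293., 174.,  85.,  74.]), 0.93)]
knob [(array([318., 183.,  14.,  12.]), 0.73)]
rest [(array([274., 186.,  20.,  21.]), 0.59)]
polish1 [(array([360., 218.,  11.,   9.]), 0.6), (array([385., 167.,   7.,  14.]), 0.54), (array([374., 192.,  12.,   4.]), 0.54)]
0.6 [ 1.79995854e+02 -8.50428777e-04  1.65408248e+02] 0.017
```

Run:
```python
import cv2
a=cv2.imread("pics/top0.png")[130:280,140:400]; cv2.imwrite("pics/t1.png",cv2.resize(a,None,fx=3,fy=3,interpolation=3))
a=cv2.imread("pics/scene0.png")[140:290,80:390]; cv2.imwrite("pics/s1.png",cv2.resize(a,None,fx=2.5,fy=2.5,interpolation=3))
```

```text
(no output)
```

View pics/t1.png

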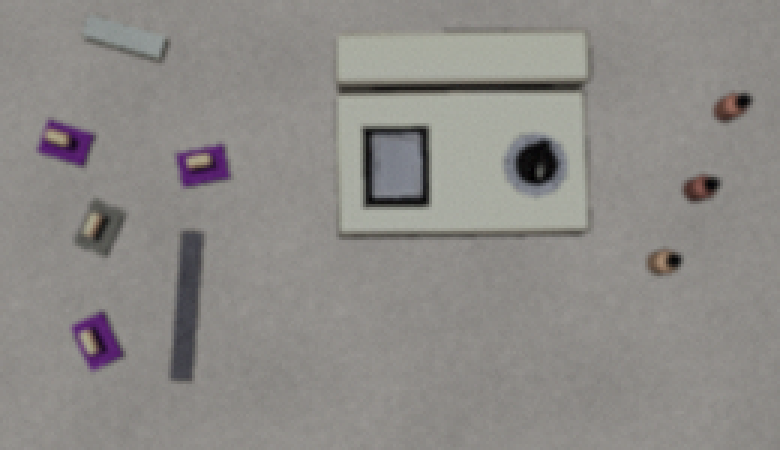

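View pics/s1.png

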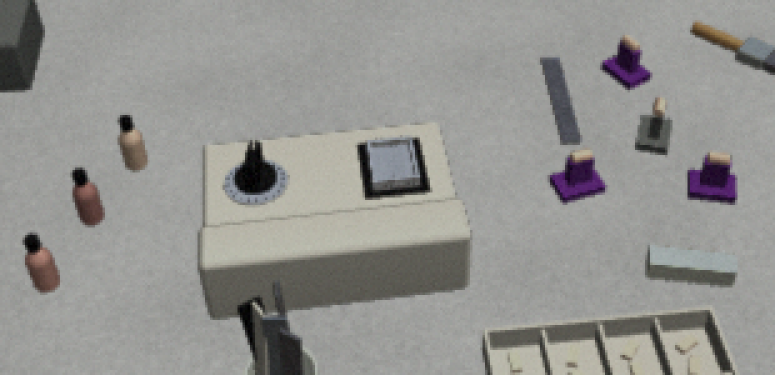

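Top view: the look-alikes are purple and sit at top pixels (160,177), (207,186) and (172,243). The only grey carrier is at top (173,206) / scene (342,190), so I choose that one. The pocket is at about (272,186) and the knob at about (319,184). Next I fit poses by projecting the models into both cameras.

```bash
cat > fit.py <<'E'
import cv2,numpy as np
from scipy.optimize import minimize
from station import vision
def project(cam,P):
    k=vision.calibration(cam); E=k["extrinsics"]; Q=np.asarray(P)@E[:3,:3].T+E[:3,3]
    q=np.c_[Q[:,0],-Q[:,1],-Q[:,2]]@k["mtx"].T; return q[:,:2]/q[:,2:]
def back(cam,uv,z):
    k=vision.calibration(cam); E=k["extrinsics"]; d=np.linalg.inv(k["mtx"])@[*uv,1]
    d=E[:3,:3].T@(d*[1,-1,-1]); c=-E[:3,:3].T@E[:3,3]; return c+d*(z-c[2])/d[2]
def box(cx,cy,lx,ly,z0,z1):
    return np.array([[cx+a*lx/2,cy+b*ly/2,z] for z in (z0,z1) for a,b in((-1,-1),(1,-1),(1,1),(-1,1))])
def disc(cx,cy,r,z):
    t=np.linspace(0,2*np.pi,40); return np.c_[cx+r*np.cos(t),cy+r*np.sin(t),0*t+z]
CARRIER=[box(0,0,.056,.040,0,.012),box(0,0,.056,.040,.012,.012),box(0,0,.030,.014,.012,.048),box(0,0,.026,.013,.046,.059)]
POCKET=[box(0,0,.084,.068,.055,.055),box(0,0,.069,.053,.055,.071),box(0,0,.059,.043,.071,.071)]
PRINTER=[box(0,0,.160,.280,0,.055),box(0,0,.160,.280,.055,.055),box(.112,0,.06,.28,0,.09),box(.112,0,.06,.28,.09,.09)]
KNOB=[disc(0,0,.035,.0555),disc(0,0,.024,.066),box(0,0,.044,.014,.066,.1)]
S=8
def fit(cam,img,parts,p0,pad=4,yaw_scale=20.,clip=None,dbg=None):
    uv=project(cam,np.vstack([place(q,p0) for q in parts])) if clip is None else clip
    lo=np.floor(uv.min(0)).astype(int)-pad; hi=np.ceil(uv.max(0)).astype(int)+pad
    I=img[lo[1]:hi[1],lo[0]:hi[0]].reshape(-1,3).astype(float); h,w=hi[1]-lo[1],hi[0]-lo[0]
    def cost(d):
        p=np.array(p0)+np.array(d)*[.005,.005,np.radians(yaw_scale)/4]
        L=np.zeros((h*S,w*S),np.uint8)
        for i,q in enumerate(parts):
            u=((project(cam,place(q,p))-lo+.5)*S-.5)
            cv2.fillConvexPoly(L,cv2.convexHull(np.round(u*16).astype(np.int32)),i+1,shift=4)
        A=np.stack([cv2.GaussianBlur(cv2.resize((L==i).astype(np.float32),(w,h),interpolation=cv2.INTER_AREA),(0,0),.6).ravel() for i in range(len(parts)+1)],1)
        c,*_=np.linalg.lstsq(A,I,rcond=None); return ((A@c-I)**2).mean()
    best=min((minimize(cost,[0,0,y],method="Nelder-Mead",options=dict(initial_simplex=np.array([[0,0,y],[1.5,0,y],[0,1.5,y],[0,0,y+1.5]]),xatol=.005,fatol=1e-3)) for y in (-2,0,2)),key=lambda r:r.fun)
    return np.array(p0)+best.x*[.005,.005,np.radians(yaw_scale)/4],best.fun**.5
def place(q,p):
    c,s=np.cos(p[2]),np.sin(p[2]); return np.c_[p[0]+c*q[:,0]-s*q[:,1],p[1]+s*q[:,0]+c*q[:,1],q[:,2]]
E
python3 - <<'E'
from fit import *
T=cv2.imread("pics/top0.png");C=cv2.imread("pics/scene0.png")
c=back("top",(173,205),.02);pk=back("top",(272,185),.065);kn=back("top",(318,183),.09)
pr=pk-[-.005,.075,0]
print(c,pk,kn,project("scene",[c,pk,kn]))
for n,m,p,yaws in (("carrier",CARRIER,c,(0,-30,-60,30,60,90)),("pocket",POCKET,pk,(0,)),("printer",PRINTER,pr,(0,)),("knob",KNOB,kn,(0,-45,45,90))):
    for cam,im in (("top",T),("scene",C)):
        r=min((fit(cam,im,m,[p[0],p[1],np.radians(y)]) for y in yaws),key=lambda r:r[1])
        print(n,cam,np.round(r[0][:2]*1000,1),round(np.degrees(r[0][2]),1),"rms",round(r[1],1))
E
```

```text
[0.46715528 0.26088708 0.02      ] [ 0.53678581 -0.07200194  0.065     ] [ 0.5431946  -0.22016379  0.09      ] [[340.47163861 190.44041051]
 [235.95263577 204.27392649]
 [182.40534563 203.80581319]]Traceback (most recent call last):
  File "<stdin>", line 8, in <module>
  File "<stdin>", line 8, in <genexpr>
  File "fit.py", line 31, in fit
    best=min((minimize(cost,[0,0,y],method="Nelder-Mead",options=dict(initial_simplex=np.array([[0,0,y],[1.5,0,y],[0,1.5,y],[0,0,y+1.5]]),xatol=.005,fatol=1e-3)) for y in (-2,0,2)),key=lambda r:r.fun)
  File "fit.py", line 31, in <genexpr>
    best=min((minimize(cost,[0,0,y],method="Nelder-Mead",options=dict(initial_simplex=np.array([[0,0,y],[1.5,0,y],[0,1.5,y],[0,0,y+1.5]]),xatol=.005,fatol=1e-3)) for y in (-2,0,2)),key=lambda r:r.fun)
              ~~~~~~~~^^^^^^^^^^^^^^^^^^^^^^^^^^^^^^^^^^^^^^^^^^^^^^^^^^^^^^^^^^^^^^^^^^^^^^^^^^^^^^^^^^^^^^^^^^^^^^^^^^^^^^^^^^^^^^^^^^^^^^^^^^^^^^^^^^^^^^^^^^^
    res = _minimize_neldermead(fun, x0, args, callback, bounds=bounds,
                               **options)
    fxcc = func(xcc)
    fx = function(np.copy(x), *(wrapper_args + args))
  File "fit.py", line 27, in cost
    u=((project(cam,place(q,p))-lo+.5)*S-.5)
        ~~~~~~~^^^^^^^^^^^^^^^^
  File "fit.py", line 5, in project
    k=vision.calibration(cam); E=k["extrinsics"]; Q=np.asarray(P)@E[:3,:3].T+E[:3,3]
ValueError: time passes only in moves, steps and waits
```

```bash
python3 - <<'E'
s=open("fit.py").read()
s=s.replace("def project","CAL={c:vision.calibration(c) for c in ('top','scene')}\ndef project",1).replace("k=vision.calibration(cam)","k=CAL[cam]")
open("fit.py","w").write(s)
E
cat > run1.py <<'E'
from fit import *
T=cv2.imread("pics/top0.png");C=cv2.imread("pics/scene0.png")
c=back("top",(173,205),.02);pk=back("top",(272,185),.065);kn=back("top",(318,183),.09)
pr=pk-[-.005,.075,0]
for n,m,p,yaws in (("carrier",CARRIER,c,(0,-30,-60,30,60,90)),("pocket",POCKET,pk,(0,)),("printer",PRINTER,pr,(0,)),("knob",KNOB,kn,(0,-45,45,90))):
    for cam,im in (("top",T),("scene",C)):
        r=min((fit(cam,im,m,[p[0],p[1],np.radians(y)]) for y in yaws),key=lambda r:r[1])
        print(n,cam,np.round(r[0][:2]*1000,1),round(np.degrees(r[0][2]),1),"rms",round(r[1],1),flush=True)
E
time timeout 500 python3 run1.py
```

```text
carrier top [467.1 264.6] -22.7 rms 4.7
carrier scene [465.1 265.4] -22.0 rms 11.6
pocket top [537.3 -71.6] 1.7 rms 15.7
pocket scene [537.2 -69.9] 2.0 rms 23.2
printer top [ 548.2 -144.2] 2.1 rms 30.6
printer scene [ 545.2 -148. ] 3.0 rms 31.6
knob top [ 542.6 -225.8] -10.1 rms 8.3
knob scene [ 545.  -224.8] -7.8 rms 14.3
real	0m14.593s
user	0m15.082s
sys	0m0.174s
```

Run:
```python
from fit import *
T=cv2.imread("pics/top0.png")
def crop(u,parts,p,cam="top",f=16,h=16):
    lo=np.array(u)-h; a=cv2.resize(T[lo[1]:lo[1]+2*h,lo[0]:lo[0]+2*h],None,fx=f,fy=f*1.0,interpolation=2)
    a=cv2.resize(T[lo[1]:lo[1]+2*h,lo[0]:lo[0]+2*h],(380,380),interpolation=3); f=380/(2*h)
    for q in parts:
        v=((project(cam,place(q,p))-lo+.5)*f).astype(np.int32); cv2.polylines(a,[cv2.convexHull(v)],True,(0,255,0),1)
    return a
o=np.hstack([crop((173,206),CARRIER,[.4671,.2646,np.radians(-22.7)]),crop((295,185),POCKET+[box(.004,-.1549,.044,.014,.066,.1)],[.5373,-.0716,np.radians(1.9)],h=38)])
cv2.imwrite("pics/c1.png",o)
```

```text
(no output)
```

View pics/c1.png

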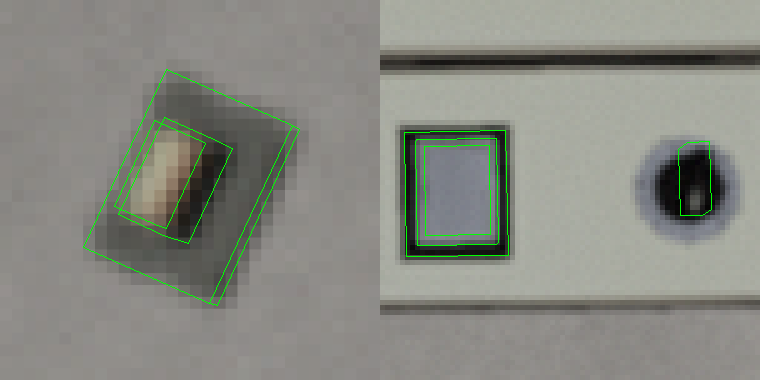

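The crop confirms the grey foot, and the fit overlays it well. The pocket and knob fits agree with the given 155 mm spacing. Now picking.

Run:
```python
from station import robot, fingers
import numpy as np
for n,p,ys in (("car",[.466,.265,.032],(-22.5,157.5)),("pock",[.537,-.071,.1],(1.9,181.9,-178.1)),("knob",[.544,-.2255,.088],(-9,-70,-130,171,110,50))):
    for y in ys:
        q=robot.inverse_kinematics(p,[180,0,y]); print(n,y,None if q is None else np.round(q,1))
yaw=157.5; p=[.466,.265]
t0=robot.current_time_s()
fingers.gripper_to(.55,force=35)
robot.move_to(p+[.12],[180,0,yaw]); print(robot.current_time_s()-t0,robot.current_tool_pos())
print(robot.line_to(p+[.032],velocity=.1,f_stop=8),robot.current_tool_pos())
fingers.gripper_to(0,force=35)
print(robot.current_time_s()-t0,robot.current_finger_gap(),robot.current_gripper_force(),robot.current_contact_force(),robot.current_torque())
```

```text
car -22.5 [ -74.6   45.5   64.3  105.4  -47.3   61.  -103.8]
car 157.5 [-44.3  29.6  17.  104.4 -11.3  47.7  45.8]
pock 1.9 [-36.   36.2  60.5 101.2 -34.9  63.8 -51.9]
pock 181.9 [-29.4  31.1  48.9 101.  -26.7  60.2 121. ]
pock -178.1 [-29.4  31.1  48.9 101.  -26.7  60.2 121. ]
knob -9 [-12.5  38.2  50.5  93.9 -32.2  63.5 -52.2]
knob -70 [ -19.2   45.1   64.4   94.1  -43.1   69.1 -104.9]
knob -130 [ 54.3  40.2 -51.5  91.2  33.7  65.3 135. ]
knob 171 [ -5.4  34.2  38.5  93.7 -23.7  60.5 121.1]
knob 110 [-10.8  37.   47.4  93.9 -30.   62.6  65.1]
knob 50 [-12.2  38.   49.9  93.9 -31.8  63.3   6.5]
2.0917 [0.46526283 0.26706936 0.12029283]
False [0.46659189 0.26534016 0.03262271]
3.5166999999999997 0.15844306997354834 34.705649614334106 [ 0.49480343 -0.64275316  3.55638866] [-0.03974089  0.04617879 -0.00504639]
```

Run:
```python
from station import robot, fingers, vision
import numpy as np, cv2
from fit import project,place,CARRIER,box,POCKET
t0=robot.current_time_s()
robot.line_to([.466,.265,.17],velocity=.25)
robot.move_to([.5373,-.0710,.17],[180,0,181.9])
robot.line_to([.5373,-.0710,.112],velocity=.2); robot.pause(.3)
p=robot.current_tool_pos();print(robot.current_time_s()-t0,p,robot.current_eef_rot(),robot.current_finger_gap(),robot.current_contact_force())
out=[]
for c,u in (("top",(274,184)),("scene",(236,200))):
    im=vision.grab_frame(c)[:,:,::-1].copy(); cv2.imwrite(f"pics/{c}h.png",im)
    h=20;lo=np.array(u)-h;f=400/(2*h);a=cv2.resize(im[lo[1]:lo[1]+2*h,lo[0]:lo[0]+2*h],(400,400),interpolation=3)
    for q,pp,col in ((CARRIER[0]+[0,0,p[2]-.0326],[p[0],p[1],np.radians(1.9)],(0,255,0)),(POCKET[1],[.5373,-.071,np.radians(1.9)],(0,0,255))):
        v=((project(c,place(q,pp))-lo+.5)*f).astype(np.int32); cv2.polylines(a,[cv2.convexHull(v)],True,col,1)
    out.append(a)
cv2.imwrite("pics/h.png",np.hstack(out))
```

```text
2.7333 [ 0.53826044 -0.07110011  0.11330368] [-1.79990710e+02  1.50763219e-01 -1.78098033e+02] 0.1564526292376748 [-0.06867669  0.13619215 -2.05418122]
```

View pics/h.png

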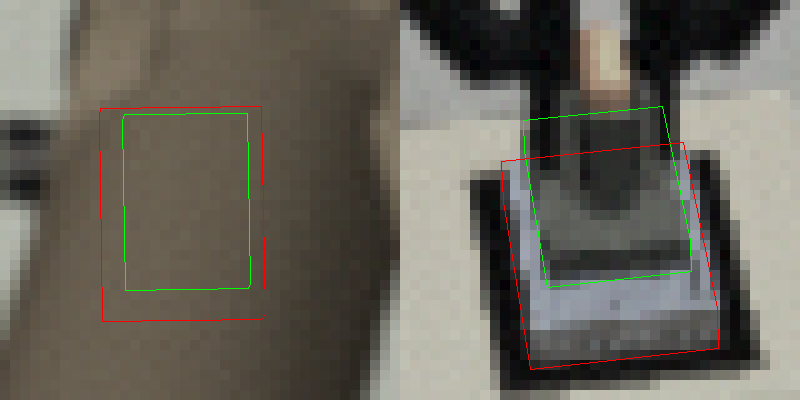

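Right crop: the held grey foot sits centred above the rest. Its bottom edge is at about (548–692, 272), offset from the model by the same amount as the rest wall, so the relative alignment is good. Lowering with a force stop.

Run:
```python
from station import robot
import numpy as np
t0=robot.current_time_s()
z=lambda: np.round(robot.current_tool_pos()*1000,1) if hasattr(robot.current_tool_pos(),'shape') else np.round(np.array(robot.current_tool_pos())*1000,1)
hit=robot.line_to([.5373,-.0710,.0935],velocity=.03,f_stop=6)
print(hit,z(),robot.current_contact_force(),robot.current_torque(),robot.current_time_s()-t0)
```

```text
True [536.8 -70.9  94.7] [-1.43654575  0.69127907  3.63648765] [ 0.05258546  0.06640783 -0.03178204] 0.5667
```

Run:
```python
from station import robot, fingers, vision
import numpy as np, cv2
from fit import *
t0=robot.current_time_s()
p=np.array(robot.current_tool_pos())
fingers.gripper_to(.45); 
robot.line_to([p[0],p[1],.19],velocity=.2)
robot.move_to([.544,-.2255,.15],[180,0,171]); robot.pause(.2)
print(robot.current_time_s(),robot.current_time_s()-t0,np.round(robot.current_joint_positions(),1),robot.current_contact_force())
out=[]
for c,u in (("top",(272,184)),("scene",(236,200))):
    im=vision.grab_frame(c)[:,:,::-1].copy(); cv2.imwrite(f"pics/{c}s.png",im)
    h=20;lo=np.array(u)-h;f=400/(2*h);a=cv2.resize(im[lo[1]:lo[1]+2*h,lo[0]:lo[0]+2*h],(400,400),interpolation=3)
    for q in CARRIER:
        v=((project(c,place(q+[0,0,.062],[.5373,-.071,np.radians(1.9)]))-lo+.5)*f).astype(np.int32); cv2.polylines(a,[cv2.convexHull(v)],True,(0,255,0),1)
    out.append(a)
cv2.imwrite("pics/s.png",np.hstack(out))
```

```text
9.3917 1.875 [  0.9  28.1  28.3  89.5 -14.2  66.  113.4] [ 0.12966732 -0.55556189 -0.03060336]
```

View pics/s.png

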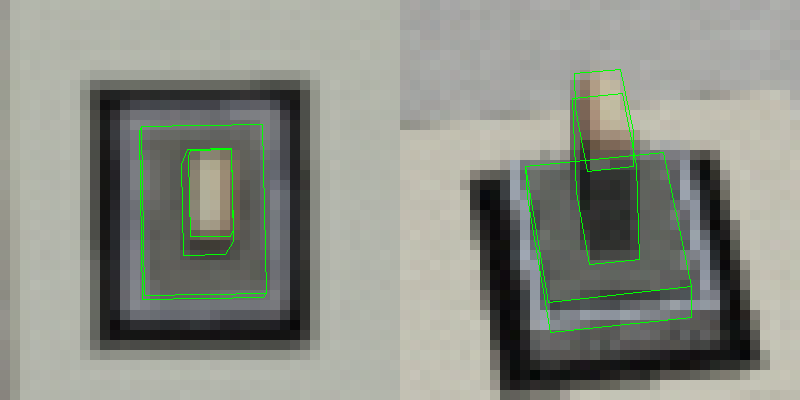

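The foot is flush inside the pocket walls all round and the carrier stands upright. Now gripping the knob.

Run:
```python
from station import robot, fingers
import numpy as np
t0=robot.current_time_s(); r=lambda a:np.round(np.array(a),3)
robot.line_to([.5428,-.2256,.15],velocity=.1); robot.pause(.2)
print("free",r(robot.current_contact_force()),r(robot.current_torque()))
print(robot.line_to([.5428,-.2256,.0885],velocity=.08,f_stop=6),r(robot.current_tool_pos()))
robot.pause(.2)
print(r(robot.current_tool_pos()),r(robot.current_contact_force()),r(robot.current_torque()))
fingers.gripper_to(.24,force=20)
print(robot.current_finger_gap(),robot.current_gripper_force(),r(robot.current_contact_force()))
fingers.gripper_to(0,force=20)
for _ in range(3):
    robot.pause(.15); print(robot.current_finger_gap(),robot.current_gripper_force(),r(robot.current_contact_force()),r(robot.current_torque()))
print(r(robot.current_eef_rot()),r(robot.current_joint_positions()),robot.current_time_s())
```

```text
free [ 0.304 -0.026 -0.376] [ 0.031  0.026 -0.026]
False [ 0.543 -0.226  0.089]
[ 0.543 -0.226  0.089] [-0.728 -0.103  0.168] [-0.015 -0.009  0.005]
0.23942855698078894 0.0 [0.17  0.17  0.402]
0.1586096978960831 23.887262642383575 [-0.648  2.332  2.554] [0.271 0.161 0.015]
0.16025211304382805 23.95663619041443 [-1.113  1.739  2.989] [ 0.434  0.227 -0.001]
0.15914956241160125 24.033215045928955 [-1.563  2.485  3.833] [ 0.48   0.249 -0.017]
[ 1.79958e+02 -1.20000e-02  1.71013e+02] [  1.929  31.628  27.131  93.517 -16.274  58.827 115.112] 12.0417
```

Run:
```python
from station import robot, fingers
import numpy as np
r=lambda a:np.round(np.array(a),3)
for g in (.14,.15,.155):
    fingers.gripper_to(g,force=20); robot.pause(.1); print(g,robot.current_finger_gap(),robot.current_gripper_force(),r(robot.current_torque()))
q=list(robot.current_joint_positions()); q0=q[6]
for k in range(1,6):
    q[6]=q0-1.5*k; t=robot.current_time_s(); robot.move_j(q); 
    print(k,r(robot.current_joint_positions()[6]-q0),r(robot.current_torque()),r(robot.current_contact_force()),robot.current_gripper_force(),robot.current_time_s()-t)
```

```text
0.14 0.16413143913495884 24.181394577026367 [0.678 0.302 0.023]
0.15 0.16146255059333095 24.25031930208206 [ 0.732  0.37  -0.015]
0.155 0.15597660260109805 24.25035059452057 [0.773 0.353 0.027]
1 -1.467 [0.633 0.274 0.042] [-0.947  2.475  4.431] 24.11491960287094 0.25
2 -2.954 [0.643 0.287 0.013] [-1.405  2.051  4.473] 24.113824367523193 0.25
3 -4.449 [0.673 0.345 0.021] [-1.122  3.046  4.607] 24.119219183921814 0.25
4 -5.946 [ 0.673  0.322 -0.03 ] [-1.168  2.663  4.937] 24.136931598186493 0.25
5 -7.447 [ 0.713  0.356 -0.032] [-1.112  4.451  4.256] 24.152506291866302 0.25
```

```bash
cat > turn.py <<'E'
from station import robot, fingers
import numpy as np, json, os, sys
LOG="turn.json"; log=json.load(open(LOG)) if os.path.exists(LOG) else []
def turn(stop,step=1.5):
    q=list(log[-1]["q"]) if log else list(robot.current_joint_positions())
    while True:
        q[6]-=step; robot.move_j(q)
        tz=np.mean([robot.current_torque()[2] for _ in range(3)])
        log.append(dict(q=list(q),j7=robot.current_joint_positions()[6],tz=float(tz),yaw=float(robot.current_eef_rot()[2]),gf=float(robot.current_gripper_force())))
        print(len(log),round(q[6],2),round(log[-1]["j7"],2),round(tz,3),round(log[-1]["gf"],2)); json.dump(log,open(LOG,"w"))
        if stop(log): break
    print("t",robot.current_time_s(),np.round(robot.current_contact_force(),2))
E
python3 - <<'E'
from turn import *
def stop(l):
    b=[i for i,e in enumerate(l) if e["tz"]>.12]
    return (b and len(l)-1-b[0]>=7) or len(l)>=32
turn(stop)
E
```

```text
1 106.17 106.22 0.052 24.16
2 104.67 104.72 -0.033 24.16
3 103.17 103.22 0.002 24.17
4 101.67 101.72 0.005 24.17
5 100.17 100.22 -0.02 24.18
6 98.67 98.72 0.012 24.19
7 97.17 97.22 -0.013 24.19
8 95.67 95.72 0.029 24.19
9 94.17 94.22 -0.002 24.2
10 92.67 92.72 -0.084 24.2
11 91.17 91.22 -0.017 24.2
12 89.67 89.72 -0.02 24.2
13 88.17 88.22 -0.001 24.21
14 86.67 86.72 -0.017 24.21
15 85.17 85.23 0.108 24.2
16 83.67 83.73 0.177 24.26
17 82.17 82.22 0.145 24.23
18 80.67 80.71 0.135 24.22
19 79.17 79.21 0.063 24.22
20 77.67 77.71 0.039 24.22
21 76.17 76.22 -0.009 24.25
22 74.67 74.72 0.02 24.23
23 73.17 73.22 -0.044 24.23
t 19.9917 [0.11 3.95 4.67]
```

First bite at j7≈85.5° and snap by ≈77°. Continuing to the end of click 4, to check the spacing (17.2°).

Run:
```python
from turn import *
turn(lambda l: l[-1]["q"][6]<23)
```

```text
24 71.67 71.72 -0.029 24.22
25 70.17 70.22 -0.0 24.22
26 68.67 68.71 0.023 24.22
27 67.17 67.24 0.211 24.31
28 65.67 65.72 0.2 24.27
29 64.17 64.21 0.093 24.25
30 62.67 62.71 0.046 24.25
31 61.17 61.21 -0.01 24.24
32 59.67 59.72 -0.019 24.24
33 58.17 58.22 0.035 24.25
34 56.67 56.72 -0.011 24.24
35 55.17 55.2 -0.011 24.24
36 53.67 53.7 -0.034 24.23
37 52.17 52.2 -0.03 24.24
38 50.67 50.74 0.212 24.25
39 49.17 49.23 0.208 24.29
40 47.67 47.69 0.17 24.26
41 46.17 46.18 0.062 24.25
42 44.67 44.68 0.005 24.25
43 43.17 43.17 -0.055 24.24
44 41.67 41.67 -0.035 24.23
45 40.17 40.17 -0.007 24.24
46 38.67 38.67 -0.017 24.24
47 37.17 37.17 -0.019 24.24
48 35.67 35.67 -0.033 24.24
49 34.17 34.18 0.011 24.23
50 32.67 32.72 0.246 24.31
51 31.17 31.2 0.174 24.26
52 29.67 29.69 0.103 24.26
53 28.17 28.18 0.025 24.24
54 26.67 26.67 0.022 24.23
55 25.17 25.17 0.01 24.25
56 23.67 23.67 -0.048 24.24
57 22.17 22.17 0.012 24.24
t 28.4917 [-1.31  4.8   3.87]
```

Run:
```python
from turn import *
def stop(l):
    b=[e["q"][6] for e in l[57:] if e["tz"]>.12]
    return l[-1]["q"][6]<5.2 or (b and b[0]-l[-1]["q"][6]>=11.9)
turn(stop)
```

```text
58 20.67 20.67 -0.033 24.24
59 19.17 19.18 -0.014 24.24
60 17.67 17.67 -0.0 24.24
61 16.17 16.21 0.155 24.26
62 14.67 14.71 0.171 24.27
63 13.17 13.2 0.174 24.25
64 11.67 11.7 0.087 24.24
65 10.17 10.19 0.069 24.23
66 8.67 8.69 0.02 24.22
67 7.17 7.18 -0.038 24.23
68 5.67 5.68 -0.024 24.23
69 4.17 4.19 0.04 24.23
t 31.4917 [-0.51  4.74  4.71]
```

Fifth bite at ≈17°, and we are now 12.7° past it with zero torque. Releasing and retreating.

Run:
```python
from station import robot, fingers, vision
import numpy as np, cv2
fingers.gripper_to(.3); fingers.gripper_to(.45)
p=np.array(robot.current_tool_pos()); print(p,robot.current_contact_force(),robot.current_finger_gap())
robot.line_to([p[0],p[1],.25],velocity=.15)
robot.line_to([.40,-.15,.30],velocity=.2); robot.pause(.5)
print(robot.current_time_s(),robot.current_contact_force(),robot.current_gripper_force())
im=vision.grab_frame("scene")[140:290,80:390,::-1]; cv2.imwrite("pics/end.png",cv2.resize(im,None,fx=2.5,fy=2.5,interpolation=3))
```

```text
[ 0.5428156  -0.22554961  0.08855804] [0.07234705 0.0495385  0.336639  ] 0.45103628702271215
34.7667 [-0.15458522  0.17504564  0.18858483] 0.0
```

View pics/end.png

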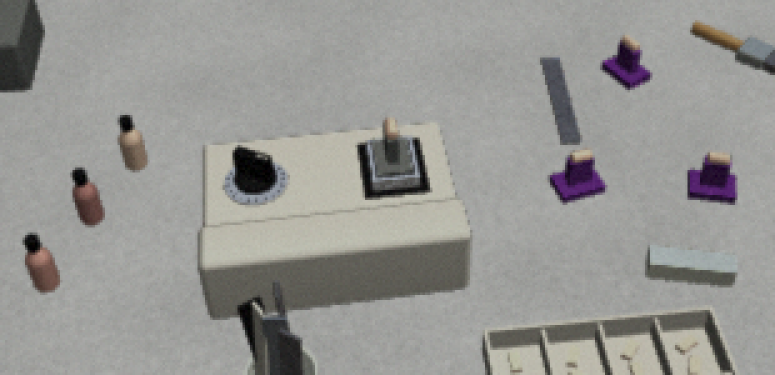

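The carrier stands in the pocket at crop (390,155), the knob at (255,170) has turned, the arm is clear, and nothing else has moved.

```bash
python3 -c "
from station import workorder; print(workorder.close_job())"
```

```text
the job is handed in; nothing more can be done
None
```

The grey carrier is seated upright in the rest's pocket, the knob was turned clockwise through five clicks felt by torque and released, and the job was handed in at about 35 s with nothing else moved.

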